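# Lay out the pastry station

### The arm

A 7-joint arm with a two-finger parallel gripper is mounted at the origin on the work surface. World frame = base frame: x ahead of the robot, y to its left, z up, the work surface at z = 0. Lengths are in mm, angles in rad, forces in N, time in s.
With the tool pointing down it reaches from about 400 to 875 mm from the base axis. Payload 4.4 kg.
Tool frame: the origin (TCP) lies between the finger pads; the fingertips stand 22 mm ahead of it and the grasp point (between the pads) lies 3 mm ahead of it; z points along the fingers, y is the line along which they close (so a half turn about z gives the same grasp; the last joint's range is limited). The gripper opens to 85 mm and grips with 20 to 120 N. Pads are 22 mm wide; open, the fingers measure 114 mm over their backs; the gripper's body (76 mm by 85 mm) begins 54 mm behind the grasp point. The pads swing forward as they close: fully open they stand 13 mm farther back than shut.
Start: joints at [1.263, 0.628, 0.038, 1.517, -0.027, 0.996, -0.02], TCP at [155.669, -631.098, 253.313] pointing down, gripper open.
Joint ranges: [-3.06, 3.06], [-0.37, 2.12], [-1.25, 1.32], [0.18, 2.47], [-1.1, 4.24], [0.23, 1.98], [-2.94, 2.94]. Speed limits (rad/s): [2.57, 2.57, 3.14, 3.14, 3.14, 3.14, 3.14].

### API

Orientations are given as [roll, pitch, yaw] about the fixed x, y, z axes, in that order (R = Rz(yaw) Ry(pitch) Rx(roll)).
In Python, from cell import ctrl gives the robot as it stands.
- The arm moves only by the tool step_arm, never from a script. Its argument "plan" is a list of rows, each an object of numbers: "dx", "dy", "dz": the shift along the tool's x, y, z scaled (see below); "ax", "ay", "az": the turn, a rotation vector about the tool's x, y, z scaled (see below); "gripper": the opening, from 0 (shut) to 1 (fully open). A call has 1 to 20 rows; each row shifts and turns the commanded pose from where the row before left it, along the tool's axes as they then stand; what a row does not reach is not made up. The controller multiplies each number of a shift by 0.3 m and each number of a turn by 90 degrees. A row lasts 1/8 s, in which the tool goes at most 62.5 mm and 10.7 degrees, less where a joint would pass 70% of its speed; a pose out of reach is approached as far as the arm can. A call with a number of a shift or a turn outside -1 to 1 is refused whole. A call with a gripper value outside its range is refused whole. The fingers move at their own pace and stop on an object; the grip force is fixed at half the most. Time passes only in rows, so rows that do not move let the fingers close. It gives the time, the measured TCP pose, the force, the opening and the grip force at its end, in the units of the state.
- ctrl.read_state(): the state, without advancing time (a new reading comes with each control period).
- ctrl.get_image(name): name is "scene" or "top"; returns a dict with "color" (384x512x3 uint8, red, green, blue), "range_z" (384x512 float32, mm along the optical axis (not along the pixel's ray), 0 where there is no reading), "fx", "fy", "cx", "cy" (pixels), "T" (4x4, takes a point from camera to world coordinates). Camera axes: x right, y down, z forward; pixel columns grow to the right and rows downward; lengths in mm; the calibration is good to about 2 mm. A picture is of the moment at which its call begins.
- ctrl.finish_job(): hands the job in; it is judged then, once.
The state is a dict: "clock": time; "qpos": joint angles; "qd": joint speeds; "tau": joint torques, N m; "eef_pos": TCP position; "tool_rot": TCP orientation; "force": force on the tool from outside, world axes, zero at the start; "torque": the same for the moment, N m; "width": finger opening in mm; "gripper_force": force on a finger pad.
Only numpy, scipy, OpenCV 4.12 (cv2) and the standard library are available. Lean on these libraries where they do the work, as an engineer would, in place of code of your own. Each camera call takes 0.05 s, during which the arm holds its last target. There are 200 camera calls.

### The job

Lay out the pastry station for the next batch: stand the copper cup on the middle of the scale's weighing plate, the white sugar shaker half-way between the two jars on the wooden tray, and the green-and-yellow timer on the counter directly to the left of the scale, square to its side even if the scale is turned (left for the robot, which faces its display), level with the middle of the weighing plate and with a gap of about 3 cm between timer and scale. Drop the two rolling-pin spacer rings flat into the white ring tube to form one column, the blue ring at the bottom and the red one on top of it. Leave everything upright, let go and at rest.

Things in the scene. Friction and masses are not known exactly. Their poses are not given: they have to be found in the camera images.
- cup_mid (a point): Small copper measuring cup, open at the top, round, 56 mm across the rim and 70 mm high (somewhat narrower at the foot), loose, standing on the counter. The point is its centre, 35 mm above its underside; z up along its axis.
- shaker_mid (a point): Sugar shaker: round white body 44 mm across (45 mm at the steel cap's collar), 85 mm high with a domed steel cap on its top 19 mm; loose, standing on the counter. The point is its centre, 42.5 mm above its underside; z up.
- timer_mid (a point): Kitchen timer: green round base 50 mm across and 30 mm high, yellow dial 45 mm across on top, 46 mm high in all; loose, standing on the counter. The point is its centre, 23 mm above its underside; z up.
- ring_blue_mid (a point): Blue plastic spacer ring of a rolling pin: 50 mm outside, 24 mm hole, 12 mm thick, loose, lying flat on the counter. The point is its centre, 6 mm above its underside; z along its axis.
- ring_red_mid (a point): Red plastic spacer ring, otherwise the same as the blue one: 50 mm outside, 24 mm hole, 12 mm thick, lying flat. The point is its centre, 6 mm above its underside; z along its axis.
- scale: Black kitchen scale, fixed; round silver weighing plate 100 mm across, its top 22 mm above the counter. Origin: counter height under the plate's centre. Housing 18 mm high, 110 mm wide (y -55 to +55), from x = -85 (front edge, greenish display, faces the robot, turned up to 0.25 rad) to +55 mm. +x runs from display to back, +y to its left as seen from the display side; all directions are its own.
- jar_tray: Low wooden tray, fixed, 90 mm (x) by 210 mm (y), rim 12 mm high, 4 mm thick; inner floor 4 mm above the counter. Two black-lidded jars (amber, green), 46 mm across, 76 mm high, are fixed in it at y = +80 and -80 mm. Origin: counter height under its centre, half-way between the jars. A loose wooden pepper mill, 66 mm high, among the loose things is not part of the job.
- ring_tube: White round tube, open on top, fixed. Bore 54 to 56 mm, floor 5 mm above the counter, 62 mm outside; from 22 mm up the mouth flares to 71 mm outside, 64 mm inside at the rim, 36 mm up. A ring let go centred at the rim drops in flat. Origin on its axis at counter height. Other things not of the job stand beyond x = 0.69 and 0.45 m to either side, up to 150 mm high.
Mind the look-alikes: they are no part of the job. Leave any purple look-alike of the part that bears cup_mid alone.

How it is judged (in metres and radians):
At the end, for the whole second after the job is handed in: Upright, released, at rest: cup on the plate and shaker on the tray, each within 15 mm of the middle; timer on the counter, centre 110 mm left of the plate's centre and level with it, each +-15 mm; blue ring flat on the tube's floor, red flat on it, within 4 mm of its axis (horizontal distance between cup_mid and scale below 0.015 m and z of cup_mid in the frame of scale between 0.053 and 0.061 m and angle between each of cup_mid, shaker_mid, timer_mid's own z axis and vertical below 0.1 rad and horizontal distance between shaker_mid and jar_tray below 0.015 m and z of shaker_mid in the frame of jar_tray between 0.0425 and 0.0505 m and x of timer_mid in the frame of scale between -0.015 and 0.015 m and y of timer_mid in the frame of scale between 0.095 and 0.125 m and height (world z) of timer_mid between 0.019 and 0.027 m and horizontal distance between each of ring_blue_mid, ring_red_mid and ring_tube below 0.004 m and z of ring_blue_mid in the frame of ring_tube between 0.007 and 0.015 m and angle between the z axis of each of ring_blue_mid, ring_red_mid and the z axis of ring_tube, either way round below 0.1 rad and z of ring_red_mid in the frame of ring_tube between 0.019 and 0.027 m and linear speed of each of cup, shaker, timer, ring_blue, ring_red below 0.02 m/s); the robot touches nothing.
It also fails if it takes over 115 s, if anything falls off the work surface, if the arm or the gripper's body presses on something with over 40 N, if the wrist force passes 120 N, or if a joint passes its speed limit or range.

## Working session

There is one attempt and no reset: what is moved stays moved. The work goes in short steps, Python scripts to look and compute and a tool call to move; the robot and the scene stay as the last step left them, time stands still between calls to the robot, and variables do not carry over. Pictures are saved under pics/ and viewed, at most 14 in all, crops included, and the job is handed in when it is done.

Besides the shell and the picture viewer there is one more tool, called in YAML: its name, and indented under it one key for each argument. step_arm: Moves the arm, as the interface text tells. Shifts and turns lie within -1 to 1; 1 stands for 0.3 m of shift or 90 degrees of turn. Its arguments: {"type":"object","properties":{"plan":{"type":"array"}},"required":["plan"]}

```bash
mkdir -p pics
cat > h.py <<'E'
import numpy as np, cv2
from cell import ctrl
def grab(n):
    d=ctrl.get_image(n); z=d["range_z"]; v,u=np.mgrid[:z.shape[0],:z.shape[1]]
    P=np.stack([(u-d["cx"])/d["fx"]*z,(v-d["cy"])/d["fy"]*z,z,np.ones_like(z)],-1)@np.array(d["T"]).T
    P=P[...,:3]; P[z==0]=np.nan
    return d["color"],P
def save(img,name,s=1):
    cv2.imwrite("pics/"+name,cv2.resize(img,None,fx=s,fy=s,interpolation=cv2.INTER_CUBIC)[...,::-1])
E
python3 - <<'E'
from h import *
for n in("top","scene"):
    c,P=grab(n); save(c,n+"1.png",1.5); np.savez(n+"1.npz",c=c,P=P)
print(ctrl.read_state())
E
```

```text
{'clock': 0.1, 'qpos': array([ 1.26321072,  0.62924268,  0.03845492,  1.51824175, -0.02700412,
        0.99632807, -0.01999591]), 'qd': array([-0.00021017, -0.00158558,  0.00151733, -0.00135594,  0.00042912,
       -0.00061555,  0.00101295]), 'tau': array([ 2.61489055e-03, -5.64544487e+01,  1.23060577e+00, -1.93974960e+01,
        1.13508772e-02,  5.51270175e-03, -4.36704727e-05]), 'eef_pos': array([ 155.53609735, -630.58451027,  252.49671049]), 'tool_rot': array([-3.13989108e+00,  1.87111197e-05,  2.41779842e-01]), 'force': array([-0.4344487 , -0.78211308, -0.10484089]), 'torque': array([-0.03575137, -0.01696636, -0.03676782]), 'gripper_force': 0.0, 'width': 85.25949833628411}
```

View pics/top1.png

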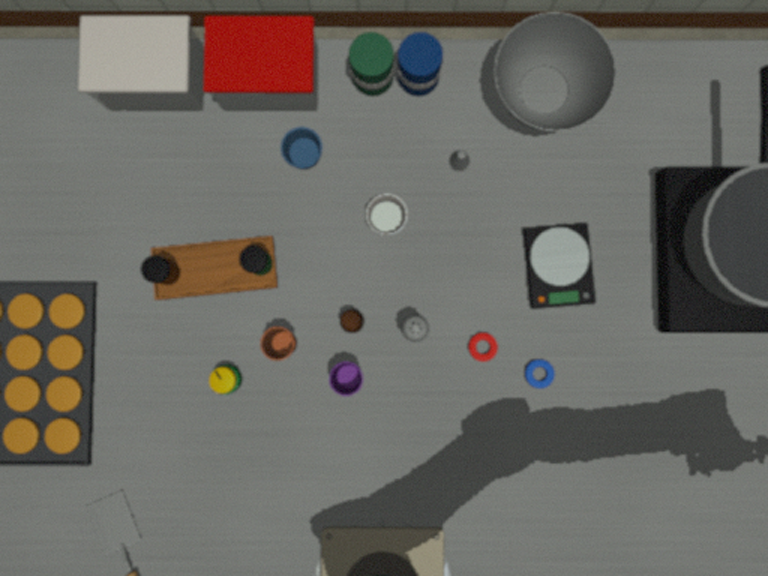

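View pics/scene1.png

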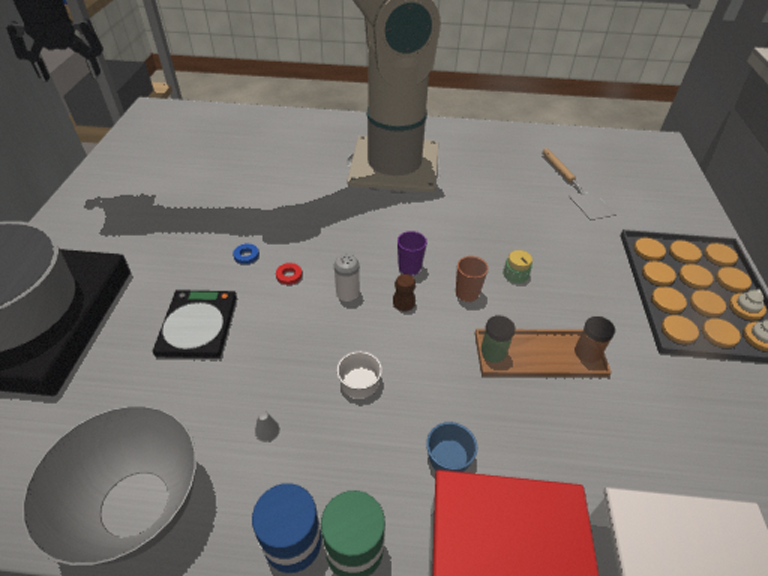

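Top view (768-px scale): cup_mid candidates are the copper cup (278,342), the purple cup (346,378, leave alone), and the blue pot (302,148). Shaker candidates are the white/steel one (415,327), the dark mill (351,320) and the grey cone (459,160). The timer is at (224,379), blue ring (539,373), red ring (483,347), white tube (386,214), scale (559,262), tray (214,268).

```bash
cat > m.py <<'E'
from h import *
d=np.load("top1.npz"); c,P=d["c"],d["P"]
save(c[195:275,135:375],"crop1.png",3)
for n,u,v,zt in [("timer",224,379,46),("cup",278,342,70),("purple",346,378,70),("mill",351,320,66),("shaker",415,327,85),("red",483,347,12),("blue",539,373,12),("tube",386,214,36),("jarA",158,268,80),("jarG",256,258,80),("plate",559,256,22)]:
    u,v=int(u/1.5),int(v/1.5); r=26 if n=="plate" else 18
    Q=P[v-r:v+r+1,u-r:u+r+1].reshape(-1,3); Q=Q[~np.isnan(Q[:,0])]
    zm=np.percentile(Q[:,2],99.7); 
    lo={"plate":20,"red":7,"blue":7,"shaker":55}.get(n,zm-8)
    T=Q[(Q[:,2]>lo)&(Q[:,2]<zm+6)]
    (x,y),R=cv2.minEnclosingCircle(T[:,:2].astype(np.float32))
    print(n,"zmax %.1f"%zm,len(T),"mean",T.mean(0).round(1),"circ",round(x,1),round(y,1),"R",round(R,1),"ext",np.ptp(T[:,:2],axis=0).round(1))
def rect(u0,u1,v0,v1,lo,hi):
    Q=P[v0:v1,u0:u1].reshape(-1,3); Q=Q[(Q[:,2]>lo)&(Q[:,2]<hi)]
    print(len(Q),cv2.minAreaRect(Q[:,:2].astype(np.float32)))
rect(340,402,142,210,10,30); rect(92,192,150,206,7,16)
E
python3 m.py
```

```text
timer zmax 50.7 237 mean [350.6 263.7  46.7] circ 350.7 263.2 R 22.1 ext [41.9 42.9]
cup zmax 74.7 87 mean [411.5 170.7  71. ] circ 411.4 169.6 R 27.7 ext [50.8 54.3]
purple zmax 73.8 96 mean [353.6  58.6  70.3] circ 354.7 57.6 R 27.6 ext [53.2 53.7]
mill zmax 67.6 120 mean [448.8  52.2  63.1] circ 448.3 52.8 R 16.0 ext [29.5 31.9]
shaker zmax 89.3 263 mean [436.6 -53.1  82.4] circ 436.8 -53.4 R 22.1 ext [41.1 43.7]
red zmax 16.7 233 mean [ 405.8 -170.8   12.7] circ 414.0 -171.5 R 32.4 ext [63.7 54.8]
blue zmax 17.4 245 mean [ 361.7 -266.6   12.7] circ 383.6 -268.8 R 47.2 ext [66.2 87.2]
tube zmax 40.1 138 mean [631.5  -6.6  36. ] circ 629.0 -6.3 R 34.9 ext [67.4 66. ]
jarA zmax 80.9 259 mean [530.5 368.7  76.5] circ 531.0 368.7 R 23.0 ext [44.  45.1]
jarG zmax 81.8 243 mean [548.1 210.1  77.2] circ 547.8 210.0 R 22.7 ext [44.2 43.7]
plate zmax 27.8 1303 mean [ 556.4 -301.2   22.9] circ 551.0 -301.0 R 79.8 ext [121.1 116.4]
2356 ((545.24658203125, -301.9826354980469), (140.02992248535156, 111.5215072631836), 5.244568824768066)
639 ((532.5685424804688, 289.4122314453125), (107.77073669433594, 212.07896423339844), 7.093442916870117)
```

View pics/crop1.png

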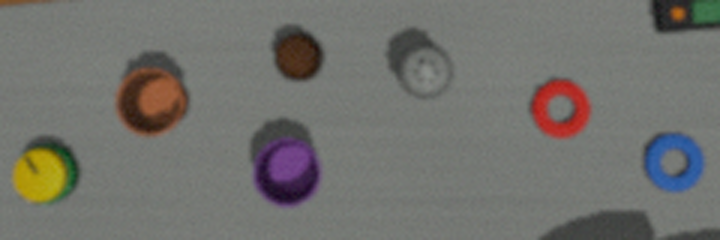

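The crop confirms the copper cup at crop px (152,100), the purple look-alike at (287,172), the mill at (298,55), the shaker at (425,70), and the timer and both rings. Next I refine positions by colour with known heights.

```bash
cat > m2.py <<'E'
from h import *
import sys
def meas(names=None):
    d=ctrl.get_image("top"); c=d["color"]; T=np.array(d["T"]); hsv=cv2.cvtColor(c,cv2.COLOR_RGB2HSV)
    def pl(u,v,z):
        r=T[:3,:3]@np.array([(u-d["cx"])/d["fx"],(v-d["cy"])/d["fy"],1]); o=T[:3,3]
        return (o+r*(z-o[2])/r[2])[:2]
    H,S,V=[hsv[...,i].astype(int) for i in range(3)]
    for n,m,z,box in [("red",((H<8)|(H>172))&(S>150),12,(300,345,215,250)),("blue",(H>100)&(H<130)&(S>130),12,(345,375,235,265)),
        ("plate",(V>140),22,(350,400,145,195)),("yellow",(H>20)&(H<35)&(S>150),46,(130,170,235,270)),("tube",(V>125),36,(240,276,125,160))]:
        u0,u1,v0,v1=box; M=m[v0:v1,u0:u1].astype(np.uint8)
        k,lab,st,_=cv2.connectedComponentsWithStats(M); i=1+st[1:,4].argmax()
        vv,uu=np.nonzero(lab==i); (u,v),R=cv2.minEnclosingCircle(np.stack([uu,vv],1).astype(np.float32))
        p=pl(u+u0,v+v0,z); print(n,p.round(1),"R",round(np.linalg.norm(pl(u+u0+R,v+v0,z)-p),1),"mean",pl(uu.mean()+u0,vv.mean()+v0,z).round(1))
if __name__=="__main__": meas()
E
python3 m2.py
```

```text
red [ 405.4 -170.9] R 23.7 mean [ 405.6 -171.6]
blue [ 360.3 -267.1] R 24.0 mean [ 360.7 -267.4]
plate [ 559.7 -302.3] R 48.8 mean [ 559.3 -302. ]
yellow [351.1 262. ] R 22.4 mean [350.5 261.6]
tube [627.7  -7.9] R 37.7 mean [626.6  -8. ]
```

step_arm:
  plan:
    - {"az":0.077,"gripper":1}
    - {"az":0.077,"gripper":1}
    - {"dx":0.07,"dy":-0.12,"gripper":1}
    - {"dx":0.08,"dy":-0.13,"gripper":1}
    - {"dx":0.08,"dy":-0.13,"gripper":1}
    - {"dx":0.08,"dy":-0.13,"gripper":1}
    - {"dx":0.08,"dy":-0.13,"gripper":1}
    - {"dx":0.08,"dy":-0.13,"gripper":1}
    - {"dx":0.08,"dy":-0.13,"gripper":1}
    - {"dx":0.07,"dy":-0.12,"gripper":1}
    - {"dx":0.06,"dy":-0.1,"gripper":1}
    - {"dx":0.02,"dy":-0.05,"gripper":1}
    - {"gripper":1}

```text
invalid input
```

step_arm:
  plan:
    - {"dx":0,"dy":0,"dz":0,"ax":0,"ay":0,"az":0.077,"gripper":1}
    - {"dx":0,"dy":0,"dz":0,"ax":0,"ay":0,"az":0.077,"gripper":1}
    - {"dx":0.07,"dy":-0.12,"dz":0,"ax":0,"ay":0,"az":0,"gripper":1}
    - {"dx":0.08,"dy":-0.13,"dz":0,"ax":0,"ay":0,"az":0,"gripper":1}
    - {"dx":0.08,"dy":-0.13,"dz":0,"ax":0,"ay":0,"az":0,"gripper":1}
    - {"dx":0.08,"dy":-0.13,"dz":0,"ax":0,"ay":0,"az":0,"gripper":1}

```text
clock: 0.9
eef_pos: [249.4, -476.7, 253.1]
tool_rot: [-3.141, -0.0, -0.0]
force: [1.0, -0.2, -0.4]
width: 85.0
gripper_force: 0.0
```

step_arm:
  plan:
    - {"dx":0.08,"dy":-0.12,"dz":0,"ax":0,"ay":0,"az":0,"gripper":1}
    - {"dx":0.08,"dy":-0.13,"dz":0,"ax":0,"ay":0,"az":0,"gripper":1}
    - {"dx":0.08,"dy":-0.13,"dz":0,"ax":0,"ay":0,"az":0,"gripper":1}
    - {"dx":0.08,"dy":-0.13,"dz":0.05,"ax":0,"ay":0,"az":0,"gripper":1}
    - {"dx":0.05,"dy":-0.12,"dz":0.1,"ax":0,"ay":0,"az":0,"gripper":1}
    - {"dx":0,"dy":-0.07,"dz":0.13,"ax":0,"ay":0,"az":0,"gripper":1}
    - {"dx":0,"dy":0,"dz":0.15,"ax":0,"ay":0,"az":0,"gripper":1}
    - {"dx":0,"dy":0,"dz":0.13,"ax":0,"ay":0,"az":0,"gripper":1}
    - {"dx":0,"dy":0,"dz":0.08,"ax":0,"ay":0,"az":0,"gripper":1}
    - {"dx":0,"dy":0,"dz":0.03,"ax":0,"ay":0,"az":0,"gripper":1}
    - {"dx":0,"dy":0,"dz":0,"ax":0,"ay":0,"az":0,"gripper":1}

```text
clock: 2.28
eef_pos: [360.0, -268.1, 54.6]
tool_rot: [-3.138, 0.005, -0.001]
force: [-0.3, 0.2, -0.7]
width: 85.4
gripper_force: 0.0
```

step_arm:
  plan:
    - {"dx":0.002,"dy":0,"dz":0.06,"ax":0,"ay":0,"az":0,"gripper":1}
    - {"dx":0,"dy":-0.003,"dz":0.043,"ax":0,"ay":0,"az":0,"gripper":0.8}
    - {"dx":0,"dy":0,"dz":0,"ax":0,"ay":0,"az":0,"gripper":0.4}
    - {"dx":0,"dy":0,"dz":0,"ax":0,"ay":0,"az":0,"gripper":0.4}
    - {"dx":0,"dy":0,"dz":0,"ax":0,"ay":0,"az":0,"gripper":0.4}
    - {"dx":0,"dy":0,"dz":0,"ax":0,"ay":0,"az":0,"gripper":0.4}
    - {"dx":0,"dy":0,"dz":0,"ax":0,"ay":0,"az":0,"gripper":0.4}

```text
clock: 3.15
eef_pos: [360.0, -265.8, 29.8]
tool_rot: [-3.133, 0.004, -0.001]
force: [-1.6, 1.9, 7.1]
width: 44.9
gripper_force: 61.3
```

Run:
```python
from h import *
c,P=grab("scene"); save(c[90:240,90:290],"s2.png",3)
c,P=grab("top"); np.savez("t2.npz",c=c,P=P)
```

```text
(no output)
```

View pics/s2.png

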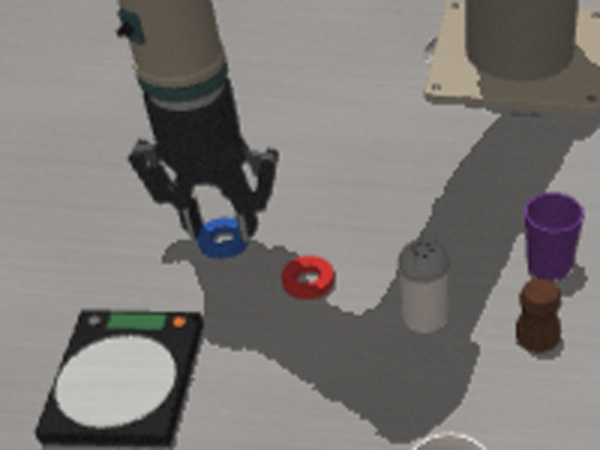

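The blue ring is between the fingertips at crop px (222,240), but 7 N upward suggests the tips touch the counter. I'll reopen, raise a little and regrip.

step_arm:
  plan:
    - {"dx":0,"dy":0,"dz":0,"ax":0,"ay":0,"az":0,"gripper":0.8}
    - {"dx":0,"dy":0,"dz":-0.028,"ax":0,"ay":0,"az":0,"gripper":0.8}
    - {"dx":0,"dy":0,"dz":0,"ax":0,"ay":0,"az":0,"gripper":0.8}
    - {"dx":0,"dy":0,"dz":0,"ax":0,"ay":0,"az":0,"gripper":0.4}
    - {"dx":0,"dy":0,"dz":0,"ax":0,"ay":0,"az":0,"gripper":0.4}
    - {"dx":0,"dy":0,"dz":0,"ax":0,"ay":0,"az":0,"gripper":0.4}
    - {"dx":0,"dy":0,"dz":0,"ax":0,"ay":0,"az":0,"gripper":0.4}

```text
clock: 4.12
eef_pos: [360.2, -266.1, 37.3]
tool_rot: [-3.134, 0.005, -0.001]
force: [-0.6, 0.1, -0.4]
width: 34.3
gripper_force: 0.0
```

step_arm:
  plan:
    - {"dx":0,"dy":0,"dz":0,"ax":0,"ay":0,"az":0,"gripper":0.9}
    - {"dx":0,"dy":0,"dz":0,"ax":0,"ay":0,"az":0,"gripper":0.9}
    - {"dx":0,"dy":0,"dz":0.025,"ax":0,"ay":0,"az":0,"gripper":0.9}
    - {"dx":0,"dy":0,"dz":0.02,"ax":0,"ay":0,"az":0,"gripper":0.9}
    - {"dx":0,"dy":0,"dz":0,"ax":0,"ay":0,"az":0,"gripper":0.9}

```text
clock: 4.75
eef_pos: [359.9, -265.9, 23.6]
tool_rot: [-3.134, 0.006, -0.001]
force: [0.2, 1.0, 0.6]
width: 77.3
gripper_force: 0.0
```

Run:
```python
from h import *
d=np.load("t2.npz"); c,P=d["c"],d["P"]
hsv=cv2.cvtColor(c,cv2.COLOR_RGB2HSV); m=(hsv[...,0]>100)&(hsv[...,0]<130)&(hsv[...,1]>130); m[:,:340]=0;m[:230]=0;m[:,400:]=0
Q=P[m];print(len(Q),np.nanmedian(Q,0),np.nanpercentile(Q,[2,98],axis=0))
A=np.c_[Q[:,:2]-Q[:,:2].mean(0),np.ones(len(Q))];print(np.linalg.lstsq(A,Q[:,2],rcond=None)[0])
```

```text
36 [ 377.60778836 -253.7526292    14.85531709] [[ 366.96173272 -266.48250663   10.31775989]
 [ 386.28550367 -233.74948606  158.26889746]]
[ 2.73974586  4.95996823 53.66347129]
```

step_arm:
  plan:
    - {"dx":0,"dy":0,"dz":0,"ax":0,"ay":0,"az":0,"gripper":0.65}
    - {"dx":0,"dy":0,"dz":0,"ax":0,"ay":0,"az":0,"gripper":0.65}
    - {"dx":0,"dy":0,"dz":0,"ax":0,"ay":0,"az":0,"gripper":0.65}

```text
clock: 5.12
eef_pos: [360.2, -266.1, 24.0]
tool_rot: [-3.134, 0.005, -0.001]
force: [0.2, -0.3, 0.4]
width: 55.3
gripper_force: 0.0
```

step_arm:
  plan:
    - {"dx":0,"dy":0,"dz":0,"ax":0,"ay":0,"az":0,"gripper":0.6}
    - {"dx":0,"dy":0,"dz":0,"ax":0,"ay":0,"az":0,"gripper":0.5}
    - {"dx":0,"dy":0,"dz":0,"ax":0,"ay":0,"az":0,"gripper":0.5}

```text
clock: 5.5
eef_pos: [360.2, -266.0, 24.6]
tool_rot: [-3.134, 0.004, -0.0]
force: [-1.8, 0.9, 11.5]
width: 47.0
gripper_force: 59.8
```

step_arm:
  plan:
    - {"dx":0,"dy":0,"dz":-0.02,"ax":0,"ay":0,"az":0,"gripper":0.4}
    - {"dx":0,"dy":0,"dz":-0.06,"ax":0,"ay":0,"az":0,"gripper":0.4}
    - {"dx":0,"dy":0,"dz":-0.1,"ax":0,"ay":0,"az":0,"gripper":0.4}
    - {"dx":0,"dy":0,"dz":-0.1,"ax":0,"ay":0,"az":0,"gripper":0.4}
    - {"dx":0,"dy":0,"dz":-0.05,"ax":0,"ay":0,"az":0,"gripper":0.4}
    - {"dx":0,"dy":0,"dz":0,"ax":0,"ay":0,"az":0,"gripper":0.4}

```text
clock: 6.25
eef_pos: [361.2, -266.9, 123.7]
tool_rot: [-3.135, 0.003, -0.0]
force: [-0.0, 0.0, -0.2]
width: 46.6
gripper_force: 61.7
```

Run:
```python
from h import *
c,P=grab("scene"); save(c[60:210,90:290],"s3.png",3)
```

```text
(no output)
```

View pics/s3.png

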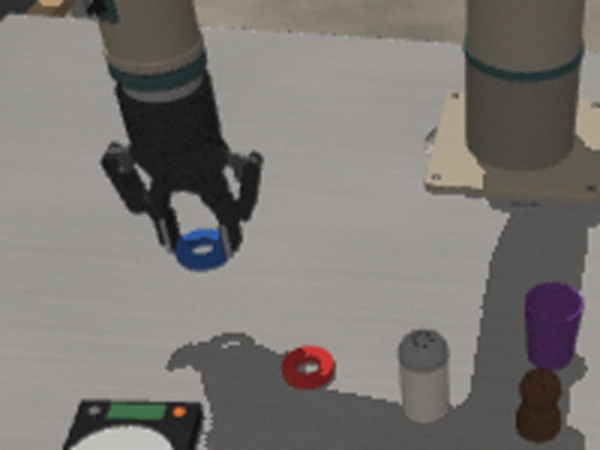

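step_arm:
  plan:
    - {"dx":0.06,"dy":-0.06,"dz":0,"ax":0,"ay":0,"az":0,"gripper":0.4}
    - {"dx":0.1,"dy":-0.1,"dz":0,"ax":0,"ay":0,"az":0,"gripper":0.4}
    - {"dx":0.11,"dy":-0.11,"dz":0,"ax":0,"ay":0,"az":0,"gripper":0.4}
    - {"dx":0.11,"dy":-0.11,"dz":0,"ax":0,"ay":0,"az":0,"gripper":0.4}
    - {"dx":0.11,"dy":-0.11,"dz":0,"ax":0,"ay":0,"az":0,"gripper":0.4}
    - {"dx":0.11,"dy":-0.11,"dz":0,"ax":0,"ay":0,"az":0,"gripper":0.4}
    - {"dx":0.11,"dy":-0.11,"dz":0,"ax":0,"ay":0,"az":0,"gripper":0.4}
    - {"dx":0.1,"dy":-0.09,"dz":0,"ax":0,"ay":0,"az":0,"gripper":0.4}
    - {"dx":0.06,"dy":-0.05,"dz":0,"ax":0,"ay":0,"az":0,"gripper":0.4}
    - {"dx":0.02,"dy":-0.02,"dz":0.04,"ax":0,"ay":0,"az":0,"gripper":0.4}
    - {"dx":0,"dy":0,"dz":0.05,"ax":0,"ay":0,"az":0,"gripper":0.4}
    - {"dx":0,"dy":0,"dz":0,"ax":0,"ay":0,"az":0,"gripper":0.4}

```text
clock: 7.8
eef_pos: [625.2, -6.8, 94.2]
tool_rot: [-3.134, 0.01, -0.003]
force: [-0.6, -1.0, -0.5]
width: 46.1
gripper_force: 61.7
```

step_arm:
  plan:
    - {"dx":0.01,"dy":0,"dz":0.06,"ax":0,"ay":0,"az":0,"gripper":0.4}
    - {"dx":0,"dy":0,"dz":0.04,"ax":0,"ay":0,"az":0,"gripper":0.4}
    - {"dx":0,"dy":0,"dz":0,"ax":0,"ay":0,"az":0,"gripper":0.4}

```text
clock: 8.18
eef_pos: [629.5, -5.5, 65.0]
tool_rot: [-3.134, 0.007, -0.001]
force: [0.2, -0.3, -0.7]
width: 46.9
gripper_force: 61.7
```

step_arm:
  plan:
    - {"dx":0,"dy":0.003,"dz":0,"ax":0,"ay":0,"az":0,"gripper":0.4}
    - {"dx":0,"dy":0,"dz":0,"ax":0,"ay":0,"az":0,"gripper":0.8}
    - {"dx":0,"dy":0,"dz":0,"ax":0,"ay":0,"az":0,"gripper":0.8}
    - {"dx":0,"dy":0,"dz":0,"ax":0,"ay":0,"az":0,"gripper":0.8}
    - {"dx":0,"dy":0,"dz":-0.08,"ax":0,"ay":0,"az":0,"gripper":0.8}
    - {"dx":0,"dy":0,"dz":-0.1,"ax":0,"ay":0,"az":0,"gripper":0.8}
    - {"dx":-0.08,"dy":0.06,"dz":0,"ax":0,"ay":0,"az":0,"gripper":0.8}
    - {"dx":-0.12,"dy":0.09,"dz":0,"ax":0,"ay":0,"az":0,"gripper":0.8}
    - {"dx":-0.13,"dy":0.09,"dz":0,"ax":0,"ay":0,"az":0,"gripper":0.8}
    - {"dx":-0.12,"dy":0.09,"dz":0,"ax":0,"ay":0,"az":0,"gripper":0.8}
    - {"dx":-0.12,"dy":0.09,"dz":0,"ax":0,"ay":0,"az":0,"gripper":0.8}
    - {"dx":-0.1,"dy":0.07,"dz":0,"ax":0,"ay":0,"az":0,"gripper":0.8}
    - {"dx":-0.06,"dy":0.04,"dz":0,"ax":0,"ay":0,"az":0,"gripper":0.8}
    - {"dx":-0.02,"dy":0.02,"dz":0,"ax":0,"ay":0,"az":0,"gripper":0.8}
    - {"dx":0,"dy":0,"dz":0,"ax":0,"ay":0,"az":0,"gripper":0.8}

```text
clock: 10.05
eef_pos: [406.2, -171.9, 120.5]
tool_rot: [-3.134, 0.004, -0.001]
force: [0.5, 0.3, 0.0]
width: 68.2
gripper_force: 0.0
```

Run:
```python
from h import *
c,P=grab("top"); a=c[110:270,220:380]; s,_=grab("scene"); 
save(np.hstack([a,s[190:350,180:340]]),"c4.png",2.4)
```

```text
(no output)
```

View pics/c4.png

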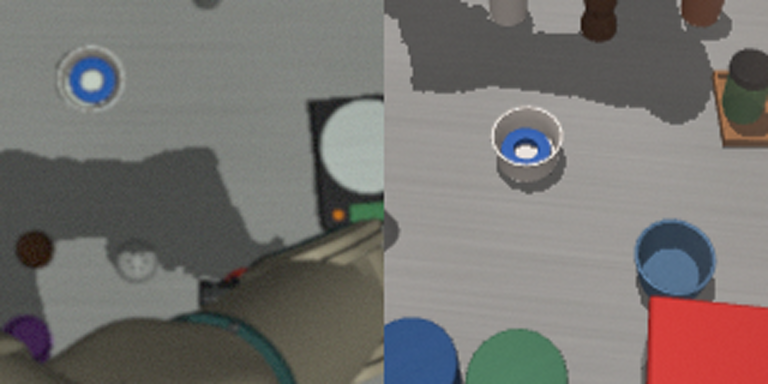

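The blue ring lies flat in the tube (left px (92,80), right px (525,145)). The red ring is next, directly below the gripper.

step_arm:
  plan:
    - {"dx":0,"dy":-0.002,"dz":0.1,"ax":0,"ay":0,"az":0,"gripper":0.9}
    - {"dx":0,"dy":0,"dz":0.12,"ax":0,"ay":0,"az":0,"gripper":0.9}
    - {"dx":0,"dy":0,"dz":0.07,"ax":0,"ay":0,"az":0,"gripper":0.9}
    - {"dx":0,"dy":0,"dz":0.03,"ax":0,"ay":0,"az":0,"gripper":0.9}
    - {"dx":0,"dy":0,"dz":0,"ax":0,"ay":0,"az":0,"gripper":0.9}

```text
clock: 10.78
eef_pos: [405.5, -170.1, 24.0]
tool_rot: [-3.134, 0.005, -0.0]
force: [-0.5, -0.2, -0.7]
width: 76.4
gripper_force: 0.0
```

step_arm:
  plan:
    - {"dx":0,"dy":0,"dz":0,"ax":0,"ay":0,"az":0,"gripper":0.65}
    - {"dx":0,"dy":0,"dz":0,"ax":0,"ay":0,"az":0,"gripper":0.65}
    - {"dx":0,"dy":0,"dz":0,"ax":0,"ay":0,"az":0,"gripper":0.5}
    - {"dx":0,"dy":0,"dz":0,"ax":0,"ay":0,"az":0,"gripper":0.5}
    - {"dx":0,"dy":0,"dz":0,"ax":0,"ay":0,"az":0,"gripper":0.4}
    - {"dx":0,"dy":0,"dz":-0.02,"ax":0,"ay":0,"az":0,"gripper":0.4}
    - {"dx":0,"dy":0,"dz":-0.08,"ax":0,"ay":0,"az":0,"gripper":0.4}
    - {"dx":0,"dy":0,"dz":-0.12,"ax":0,"ay":0,"az":0,"gripper":0.4}
    - {"dx":0.05,"dy":-0.03,"dz":-0.08,"ax":0,"ay":0,"az":0,"gripper":0.4}
    - {"dx":0.12,"dy":-0.09,"dz":0,"ax":0,"ay":0,"az":0,"gripper":0.4}
    - {"dx":0.13,"dy":-0.09,"dz":0,"ax":0,"ay":0,"az":0,"gripper":0.4}
    - {"dx":0.13,"dy":-0.09,"dz":0,"ax":0,"ay":0,"az":0,"gripper":0.4}
    - {"dx":0.13,"dy":-0.09,"dz":0,"ax":0,"ay":0,"az":0,"gripper":0.4}
    - {"dx":0.1,"dy":-0.08,"dz":0,"ax":0,"ay":0,"az":0,"gripper":0.4}
    - {"dx":0.06,"dy":-0.05,"dz":0.02,"ax":0,"ay":0,"az":0,"gripper":0.4}
    - {"dx":0.02,"dy":-0.02,"dz":0.06,"ax":0,"ay":0,"az":0,"gripper":0.4}
    - {"dx":0,"dy":0,"dz":0.02,"ax":0,"ay":0,"az":0,"gripper":0.4}
    - {"dx":0,"dy":0,"dz":0,"ax":0,"ay":0,"az":0,"gripper":0.4}

```text
clock: 13.02
eef_pos: [626.0, -10.2, 83.7]
tool_rot: [-3.135, 0.008, -0.003]
force: [-0.2, -0.6, -0.4]
width: 46.7
gripper_force: 61.6
```

step_arm:
  plan:
    - {"dx":0.008,"dy":-0.01,"dz":0.04,"ax":0,"ay":0,"az":0,"gripper":0.4}
    - {"dx":0,"dy":0,"dz":0.022,"ax":0,"ay":0,"az":0,"gripper":0.4}
    - {"dx":0,"dy":0,"dz":0,"ax":0,"ay":0,"az":0,"gripper":0.4}
    - {"dx":0,"dy":0,"dz":0,"ax":0,"ay":0,"az":0,"gripper":0.8}
    - {"dx":0,"dy":0,"dz":0,"ax":0,"ay":0,"az":0,"gripper":0.8}
    - {"dx":0,"dy":0,"dz":0,"ax":0,"ay":0,"az":0,"gripper":0.8}
    - {"dx":0,"dy":0,"dz":-0.08,"ax":0,"ay":0,"az":0,"gripper":0.9}
    - {"dx":0,"dy":0,"dz":-0.12,"ax":0,"ay":0,"az":0,"gripper":1}
    - {"dx":-0.06,"dy":0.015,"dz":-0.05,"ax":0,"ay":0,"az":0,"gripper":1}
    - {"dx":-0.12,"dy":0.03,"dz":0,"ax":0,"ay":0,"az":0,"gripper":1}
    - {"dx":-0.13,"dy":0.03,"dz":0,"ax":0,"ay":0,"az":0,"gripper":1}
    - {"dx":-0.13,"dy":0.03,"dz":0,"ax":0,"ay":0,"az":0,"gripper":1}
    - {"dx":-0.12,"dy":0.03,"dz":0,"ax":0,"ay":0,"az":0,"gripper":1}
    - {"dx":-0.06,"dy":0.01,"dz":0,"ax":0,"ay":0,"az":0,"gripper":1}
    - {"dx":-0.02,"dy":0.01,"dz":0,"ax":0,"ay":0,"az":0,"gripper":1}
    - {"dx":0,"dy":0,"dz":0,"ax":0,"ay":0,"az":0,"gripper":1}

```text
clock: 15.02
eef_pos: [438.9, -53.0, 141.7]
tool_rot: [-3.134, 0.004, -0.001]
force: [-0.0, -0.3, -0.2]
width: 85.2
gripper_force: 0.0
```

Run:
```python
from h import *
c,P=grab("top"); a=c[110:270,180:340]; s,_=grab("scene"); 
save(np.hstack([a,s[130:290,180:340]]),"c5.png",2.4)
```

```text
(no output)
```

View pics/c5.png

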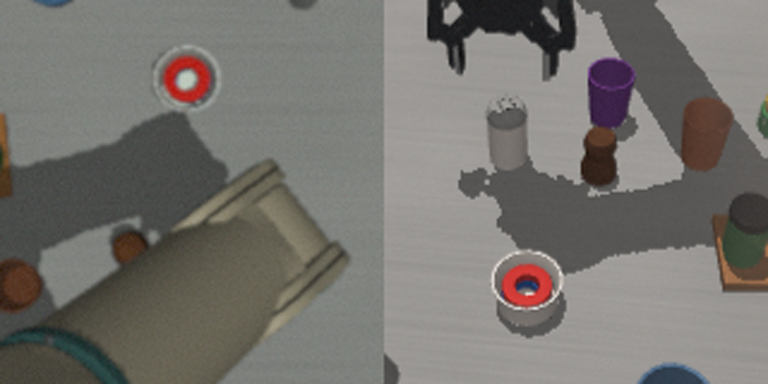

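Red sits flat on blue in the tube (px (187,78) / (527,286)), and the gripper is above the shaker at (507,130). Grasping the shaker.

step_arm:
  plan:
    - {"dx":-0.006,"dy":0,"dz":0.06,"ax":0,"ay":0,"az":0,"gripper":1}
    - {"dx":0,"dy":0,"dz":0.1,"ax":0,"ay":0,"az":0,"gripper":1}
    - {"dx":0,"dy":0,"dz":0.1,"ax":0,"ay":0,"az":0,"gripper":1}
    - {"dx":0,"dy":0,"dz":0.06,"ax":0,"ay":0,"az":0,"gripper":1}
    - {"dx":0,"dy":0,"dz":0,"ax":0,"ay":0,"az":0,"gripper":0.6}
    - {"dx":0,"dy":0,"dz":0,"ax":0,"ay":0,"az":0,"gripper":0.6}
    - {"dx":0,"dy":0,"dz":0,"ax":0,"ay":0,"az":0,"gripper":0.6}
    - {"dx":0,"dy":0,"dz":0,"ax":0,"ay":0,"az":0,"gripper":0.45}
    - {"dx":0,"dy":0,"dz":0,"ax":0,"ay":0,"az":0,"gripper":0.4}
    - {"dx":0,"dy":0,"dz":0,"ax":0,"ay":0,"az":0,"gripper":0.4}

```text
clock: 16.38
eef_pos: [436.6, -52.1, 46.3]
tool_rot: [-3.135, 0.003, -0.0]
force: [-0.4, -0.1, 6.3]
width: 42.4
gripper_force: 60.2
```

step_arm:
  plan:
    - {"dx":0,"dy":0,"dz":-0.04,"ax":0,"ay":0,"az":0,"gripper":0.4}
    - {"dx":0,"dy":0,"dz":-0.1,"ax":0,"ay":0,"az":0,"gripper":0.4}
    - {"dx":0,"dy":0,"dz":-0.12,"ax":0,"ay":0,"az":0,"gripper":0.4}
    - {"dx":0,"dy":0,"dz":-0.1,"ax":0,"ay":0,"az":0,"gripper":0.4}
    - {"dx":0.02,"dy":-0.08,"dz":-0.04,"ax":0,"ay":0,"az":0,"gripper":0.4}
    - {"dx":0.04,"dy":-0.13,"dz":0,"ax":0,"ay":0,"az":0,"gripper":0.4}
    - {"dx":0.05,"dy":-0.15,"dz":0,"ax":0,"ay":0,"az":0,"gripper":0.4}
    - {"dx":0.05,"dy":-0.15,"dz":0,"ax":0,"ay":0,"az":0,"gripper":0.4}
    - {"dx":0.05,"dy":-0.15,"dz":0,"ax":0,"ay":0,"az":0,"gripper":0.4}
    - {"dx":0.05,"dy":-0.15,"dz":0,"ax":0,"ay":0,"az":0,"gripper":0.4}
    - {"dx":0.04,"dy":-0.15,"dz":0,"ax":0,"ay":0,"az":0,"gripper":0.4}
    - {"dx":0.03,"dy":-0.11,"dz":0,"ax":0,"ay":0,"az":0,"gripper":0.4}
    - {"dx":0.013,"dy":-0.06,"dz":0,"ax":0,"ay":0,"az":0,"gripper":0.4}
    - {"dx":0,"dy":-0.01,"dz":0,"ax":0,"ay":0,"az":0,"gripper":0.4}
    - {"dx":0,"dy":0,"dz":0,"ax":0,"ay":0,"az":0,"gripper":0.4}

```text
clock: 18.25
eef_pos: [539.4, 287.4, 167.6]
tool_rot: [-3.135, 0.005, -0.002]
force: [0.4, 0.1, -1.8]
width: 42.9
gripper_force: 61.2
```

step_arm:
  plan:
    - {"dx":0,"dy":-0.006,"dz":0.03,"ax":0,"ay":0,"az":-0.066,"gripper":0.4}
    - {"dx":0,"dy":0,"dz":0.1,"ax":0,"ay":0,"az":0,"gripper":0.4}
    - {"dx":0,"dy":0,"dz":0.12,"ax":0,"ay":0,"az":0,"gripper":0.4}
    - {"dx":0,"dy":0,"dz":0.08,"ax":0,"ay":0,"az":0,"gripper":0.4}
    - {"dx":0,"dy":0,"dz":0.035,"ax":0,"ay":0,"az":0,"gripper":0.4}
    - {"dx":0,"dy":0,"dz":0,"ax":0,"ay":0,"az":0,"gripper":0.4}
    - {"dx":0,"dy":0,"dz":0,"ax":0,"ay":0,"az":0,"gripper":0.4}

```text
clock: 19.12
eef_pos: [540.0, 291.4, 59.2]
tool_rot: [-3.133, 0.002, 0.102]
force: [0.1, 0.2, -1.0]
width: 42.8
gripper_force: 61.2
```

step_arm:
  plan:
    - {"dx":0,"dy":0.005,"dz":0.02,"ax":0,"ay":0,"az":0,"gripper":0.4}
    - {"dx":0,"dy":0,"dz":0.005,"ax":0,"ay":0,"az":0,"gripper":0.4}
    - {"dx":0,"dy":0,"dz":0,"ax":0,"ay":0,"az":0,"gripper":0.4}

```text
clock: 19.5
eef_pos: [539.3, 290.2, 50.6]
tool_rot: [-3.134, 0.004, 0.103]
force: [-0.2, -0.1, -0.7]
width: 42.5
gripper_force: 61.2
```

step_arm:
  plan:
    - {"dx":0,"dy":0,"dz":0,"ax":0,"ay":0,"az":0,"gripper":0.55}
    - {"dx":0,"dy":0,"dz":0,"ax":0,"ay":0,"az":0,"gripper":0.68}
    - {"dx":0,"dy":0,"dz":0,"ax":0,"ay":0,"az":0,"gripper":0.7}
    - {"dx":0,"dy":0,"dz":0,"ax":0,"ay":0,"az":0,"gripper":0.7}
    - {"dx":0,"dy":0,"dz":-0.06,"ax":0,"ay":0,"az":0,"gripper":0.7}
    - {"dx":0,"dy":0,"dz":-0.12,"ax":0,"ay":0,"az":0,"gripper":0.7}
    - {"dx":0,"dy":0,"dz":-0.12,"ax":0,"ay":0,"az":0,"gripper":0.7}
    - {"dx":0,"dy":0,"dz":-0.05,"ax":0,"ay":0,"az":0.066,"gripper":0.7}
    - {"dx":-0.06,"dy":0.06,"dz":0,"ax":0,"ay":0,"az":0,"gripper":1}
    - {"dx":-0.1,"dy":0.1,"dz":0,"ax":0,"ay":0,"az":0,"gripper":1}
    - {"dx":-0.11,"dy":0.1,"dz":0,"ax":0,"ay":0,"az":0,"gripper":1}
    - {"dx":-0.1,"dy":0.09,"dz":0,"ax":0,"ay":0,"az":0,"gripper":1}
    - {"dx":-0.05,"dy":0.05,"dz":0,"ax":0,"ay":0,"az":0,"gripper":1}
    - {"dx":0,"dy":0,"dz":0,"ax":0,"ay":0,"az":0,"gripper":1}

```text
clock: 21.25
eef_pos: [413.2, 168.8, 156.3]
tool_rot: [-3.133, 0.005, -0.003]
force: [0.6, -0.1, 0.1]
width: 85.5
gripper_force: 0.0
```

Run:
```python
from h import *
c,P=grab("top"); s,_=grab("scene"); 
save(np.hstack([c[130:290,80:240],s[150:310,280:440]]),"c6.png",2.4)
```

```text
(no output)
```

View pics/c6.png

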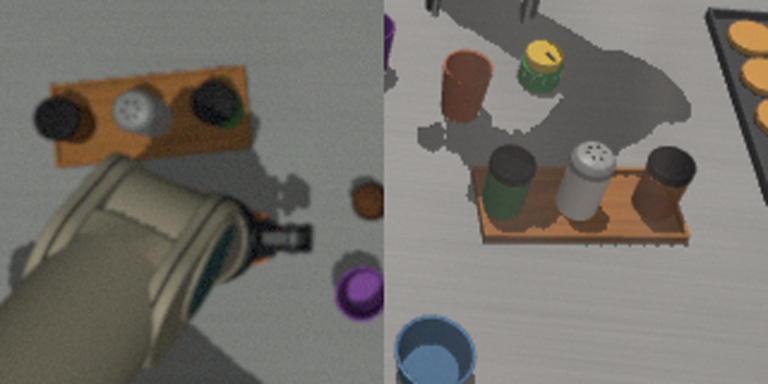

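The shaker stands upright midway between the jars (right px (587,180); top px (134,108) against jars at (58,118) and (215,100)). Next the copper cup, below the gripper at right px (466,85).

step_arm:
  plan:
    - {"dx":-0.005,"dy":-0.004,"dz":0.06,"ax":0,"ay":0,"az":0,"gripper":1}
    - {"dx":0,"dy":0,"dz":0.12,"ax":0,"ay":0,"az":0,"gripper":1}
    - {"dx":0,"dy":0,"dz":0.11,"ax":0,"ay":0,"az":0,"gripper":1}
    - {"dx":0,"dy":0,"dz":0.06,"ax":0,"ay":0,"az":0,"gripper":1}
    - {"dx":0,"dy":0,"dz":0,"ax":0,"ay":0,"az":0,"gripper":0.75}
    - {"dx":0,"dy":0,"dz":0,"ax":0,"ay":0,"az":0,"gripper":0.7}
    - {"dx":0,"dy":0,"dz":0,"ax":0,"ay":0,"az":0,"gripper":0.6}
    - {"dx":0,"dy":0,"dz":0,"ax":0,"ay":0,"az":0,"gripper":0.5}
    - {"dx":0,"dy":0,"dz":0,"ax":0,"ay":0,"az":0,"gripper":0.45}
    - {"dx":0,"dy":0,"dz":0,"ax":0,"ay":0,"az":0,"gripper":0.45}

```text
clock: 22.6
eef_pos: [412.6, 171.6, 51.2]
tool_rot: [-3.134, 0.003, -0.001]
force: [-0.2, -1.3, 6.9]
width: 52.5
gripper_force: 62.3
```

step_arm:
  plan:
    - {"dx":0,"dy":0,"dz":-0.04,"ax":0,"ay":0,"az":0,"gripper":0.45}
    - {"dx":0,"dy":0,"dz":-0.1,"ax":0,"ay":0,"az":0,"gripper":0.45}
    - {"dx":0,"dy":0,"dz":-0.12,"ax":0,"ay":0,"az":0,"gripper":0.45}
    - {"dx":0,"dy":0,"dz":-0.1,"ax":0,"ay":0,"az":0,"gripper":0.45}
    - {"dx":0.03,"dy":0.08,"dz":-0.03,"ax":0,"ay":0,"az":0,"gripper":0.45}
    - {"dx":0.04,"dy":0.13,"dz":0,"ax":0,"ay":0,"az":0,"gripper":0.45}
    - {"dx":0.05,"dy":0.15,"dz":0,"ax":0,"ay":0,"az":0,"gripper":0.45}
    - {"dx":0.05,"dy":0.15,"dz":0,"ax":0,"ay":0,"az":0,"gripper":0.45}
    - {"dx":0.05,"dy":0.15,"dz":0,"ax":0,"ay":0,"az":0,"gripper":0.45}
    - {"dx":0.05,"dy":0.15,"dz":0,"ax":0,"ay":0,"az":0,"gripper":0.45}
    - {"dx":0.05,"dy":0.15,"dz":0,"ax":0,"ay":0,"az":0,"gripper":0.45}
    - {"dx":0.05,"dy":0.15,"dz":0,"ax":0,"ay":0,"az":0,"gripper":0.45}
    - {"dx":0.05,"dy":0.15,"dz":0,"ax":0,"ay":0,"az":0,"gripper":0.45}
    - {"dx":0.03,"dy":0.13,"dz":0,"ax":0,"ay":0,"az":0,"gripper":0.45}
    - {"dx":0.03,"dy":0.1,"dz":0,"ax":0,"ay":0,"az":0,"gripper":0.45}
    - {"dx":0.01,"dy":0.06,"dz":0,"ax":0,"ay":0,"az":0,"gripper":0.45}
    - {"dx":0,"dy":0.02,"dz":0,"ax":0,"ay":0,"az":0,"gripper":0.45}
    - {"dx":0,"dy":0,"dz":0,"ax":0,"ay":0,"az":0,"gripper":0.45}

```text
clock: 24.85
eef_pos: [558.6, -299.5, 162.9]
tool_rot: [-3.133, 0.006, -0.0]
force: [-0.8, 0.7, -2.4]
width: 53.1
gripper_force: 63.3
```

step_arm:
  plan:
    - {"dx":0.007,"dy":0.008,"dz":0.06,"ax":0,"ay":0,"az":0,"gripper":0.45}
    - {"dx":0,"dy":0,"dz":0.12,"ax":0,"ay":0,"az":0,"gripper":0.45}
    - {"dx":0,"dy":0,"dz":0.07,"ax":0,"ay":0,"az":0,"gripper":0.45}
    - {"dx":0,"dy":0,"dz":0.03,"ax":0,"ay":0,"az":0,"gripper":0.45}
    - {"dx":0,"dy":0,"dz":0,"ax":0,"ay":0,"az":0,"gripper":0.45}
    - {"dx":0,"dy":0,"dz":0,"ax":0,"ay":0,"az":0,"gripper":0.45}

```text
clock: 25.6
eef_pos: [561.2, -302.8, 79.9]
tool_rot: [-3.135, 0.004, -0.001]
force: [-1.2, 0.1, -1.1]
width: 53.1
gripper_force: 63.3
```

step_arm:
  plan:
    - {"dx":0,"dy":-0.002,"dz":0.015,"ax":0,"ay":0,"az":0,"gripper":0.45}
    - {"dx":0,"dy":0,"dz":0.005,"ax":0,"ay":0,"az":0,"gripper":0.45}
    - {"dx":0,"dy":0,"dz":0,"ax":0,"ay":0,"az":0,"gripper":0.45}

```text
clock: 25.98
eef_pos: [560.8, -301.5, 73.3]
tool_rot: [-3.134, 0.005, -0.001]
force: [-0.9, 0.9, 1.7]
width: 53.1
gripper_force: 63.4
```

step_arm:
  plan:
    - {"dx":0,"dy":0,"dz":0,"ax":0,"ay":0,"az":0,"gripper":0.7}
    - {"dx":0,"dy":0,"dz":0,"ax":0,"ay":0,"az":0,"gripper":0.9}
    - {"dx":0,"dy":0,"dz":0,"ax":0,"ay":0,"az":0,"gripper":0.95}
    - {"dx":0,"dy":0,"dz":0,"ax":0,"ay":0,"az":0,"gripper":0.95}
    - {"dx":0,"dy":0,"dz":-0.06,"ax":0,"ay":0,"az":0,"gripper":0.95}
    - {"dx":0,"dy":0,"dz":-0.12,"ax":0,"ay":0,"az":0,"gripper":0.95}
    - {"dx":0,"dy":0,"dz":-0.12,"ax":0,"ay":0,"az":0,"gripper":0.95}
    - {"dx":-0.03,"dy":-0.07,"dz":-0.05,"ax":0,"ay":0,"az":0,"gripper":1}
    - {"dx":-0.05,"dy":-0.13,"dz":0,"ax":0,"ay":0,"az":0,"gripper":1}
    - {"dx":-0.05,"dy":-0.15,"dz":0,"ax":0,"ay":0,"az":0,"gripper":1}
    - {"dx":-0.05,"dy":-0.15,"dz":0,"ax":0,"ay":0,"az":0,"gripper":1}
    - {"dx":-0.05,"dy":-0.15,"dz":0,"ax":0,"ay":0,"az":0,"gripper":1}
    - {"dx":-0.05,"dy":-0.15,"dz":0,"ax":0,"ay":0,"az":0,"gripper":1}
    - {"dx":-0.05,"dy":-0.15,"dz":0,"ax":0,"ay":0,"az":0,"gripper":1}
    - {"dx":-0.05,"dy":-0.15,"dz":0,"ax":0,"ay":0,"az":0,"gripper":1}
    - {"dx":-0.05,"dy":-0.15,"dz":0,"ax":0,"ay":0,"az":0,"gripper":1}
    - {"dx":-0.05,"dy":-0.15,"dz":0,"ax":0,"ay":0,"az":0,"gripper":1}
    - {"dx":-0.06,"dy":-0.15,"dz":0,"ax":0,"ay":0,"az":0,"gripper":1}
    - {"dx":-0.06,"dy":-0.13,"dz":0,"ax":0,"ay":0,"az":0,"gripper":1}
    - {"dx":0,"dy":0,"dz":0,"ax":0,"ay":0,"az":0,"gripper":1}

```text
clock: 28.48
eef_pos: [380.1, 205.0, 183.2]
tool_rot: [-3.132, 0.006, 0.006]
force: [-0.2, 0.6, -0.3]
width: 85.2
gripper_force: 0.0
```

Run:
```python
from h import *
c,P=grab("top"); s,_=grab("scene"); 
save(np.hstack([c[120:240,310:430],s[150:270,70:190]]),"c7.png",3)
```

```text
(no output)
```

View pics/c7.png

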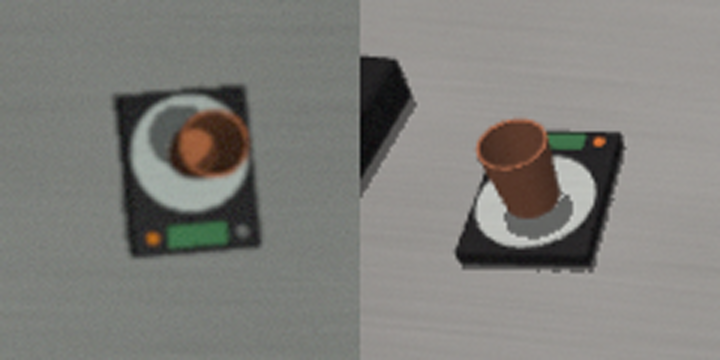

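step_arm:
  plan:
    - {"dx":-0.04,"dy":-0.08,"dz":0,"ax":0,"ay":0,"az":0,"gripper":1}
    - {"dx":-0.04,"dy":-0.08,"dz":0.06,"ax":0,"ay":0,"az":0,"gripper":1}
    - {"dx":-0.016,"dy":-0.03,"dz":0.12,"ax":0,"ay":0,"az":0,"gripper":1}
    - {"dx":0,"dy":0,"dz":0.12,"ax":0,"ay":0,"az":0,"gripper":1}
    - {"dx":0,"dy":0,"dz":0.08,"ax":0,"ay":0,"az":0,"gripper":1}
    - {"dx":0,"dy":0,"dz":0,"ax":0,"ay":0,"az":0,"gripper":1}

```text
clock: 29.32
eef_pos: [352.8, 257.8, 68.7]
tool_rot: [-3.135, 0.006, -0.004]
force: [-0.3, -0.2, 0.5]
width: 85.7
gripper_force: 0.0
```

Run:
```python
from h import *
c,P=grab("top"); Q=P[150:190,355:400].reshape(-1,3); T=Q[(Q[:,2]>84)&(Q[:,2]<104)]
print(len(T),cv2.minEnclosingCircle(T[:,:2].astype(np.float32)),T[:,2].mean())
```

```text
135 ((559.7119140625, -303.03521728515625), 27.816410064697266) 90.96077892865735
```

step_arm:
  plan:
    - {"dx":-0.006,"dy":-0.014,"dz":0.06,"ax":0,"ay":0,"az":0,"gripper":1}
    - {"dx":0,"dy":0,"dz":0.05,"ax":0,"ay":0,"az":0,"gripper":1}
    - {"dx":0,"dy":0,"dz":0.025,"ax":0,"ay":0,"az":0,"gripper":1}
    - {"dx":0,"dy":0,"dz":0,"ax":0,"ay":0,"az":0,"gripper":0.75}
    - {"dx":0,"dy":0,"dz":0,"ax":0,"ay":0,"az":0,"gripper":0.65}
    - {"dx":0,"dy":0,"dz":0,"ax":0,"ay":0,"az":0,"gripper":0.6}
    - {"dx":0,"dy":0,"dz":0,"ax":0,"ay":0,"az":0,"gripper":0.5}
    - {"dx":0,"dy":0,"dz":0,"ax":0,"ay":0,"az":0,"gripper":0.45}
    - {"dx":0,"dy":0,"dz":0,"ax":0,"ay":0,"az":0,"gripper":0.45}

```text
clock: 30.5
eef_pos: [350.7, 264.5, 29.8]
tool_rot: [-3.133, 0.003, -0.001]
force: [-0.8, -0.0, 11.4]
width: 48.2
gripper_force: 60.2
```

step_arm:
  plan:
    - {"dx":0,"dy":0,"dz":-0.03,"ax":0,"ay":0,"az":0,"gripper":0.45}
    - {"dx":0,"dy":0,"dz":-0.1,"ax":0,"ay":0,"az":0,"gripper":0.45}
    - {"dx":0,"dy":0,"dz":-0.12,"ax":0,"ay":0,"az":0,"gripper":0.45}
    - {"dx":0,"dy":0,"dz":-0.1,"ax":0,"ay":0,"az":0,"gripper":0.45}
    - {"dx":0.03,"dy":0.07,"dz":-0.03,"ax":0,"ay":0,"az":0,"gripper":0.45}
    - {"dx":0.05,"dy":0.12,"dz":0,"ax":0,"ay":0,"az":0,"gripper":0.45}
    - {"dx":0.06,"dy":0.15,"dz":0,"ax":0,"ay":0,"az":0,"gripper":0.45}
    - {"dx":0.06,"dy":0.15,"dz":0,"ax":0,"ay":0,"az":0,"gripper":0.45}
    - {"dx":0.07,"dy":0.15,"dz":0,"ax":0,"ay":0,"az":0,"gripper":0.45}
    - {"dx":0.07,"dy":0.15,"dz":0,"ax":0,"ay":0,"az":0,"gripper":0.45}
    - {"dx":0.07,"dy":0.15,"dz":0,"ax":0,"ay":0,"az":0,"gripper":0.45}
    - {"dx":0.07,"dy":0.15,"dz":0,"ax":0,"ay":0,"az":0,"gripper":0.45}
    - {"dx":0.07,"dy":0.15,"dz":0,"ax":0,"ay":0,"az":0,"gripper":0.45}
    - {"dx":0.05,"dy":0.12,"dz":0,"ax":0,"ay":0,"az":0,"gripper":0.45}
    - {"dx":0.04,"dy":0.1,"dz":0,"ax":0,"ay":0,"az":0,"gripper":0.45}
    - {"dx":0.02,"dy":0.06,"dz":0,"ax":0,"ay":0,"az":0,"gripper":0.45}
    - {"dx":0,"dy":0,"dz":0,"ax":0,"ay":0,"az":0,"gripper":0.45}

```text
clock: 32.62
eef_pos: [548.0, -193.8, 138.3]
tool_rot: [-3.135, 0.005, -0.002]
force: [0.6, 0.6, -1.2]
width: 48.3
gripper_force: 62.2
```

step_arm:
  plan:
    - {"dx":0.005,"dy":-0.006,"dz":0.06,"ax":0,"ay":0,"az":0,"gripper":0.45}
    - {"dx":0,"dy":0,"dz":0.12,"ax":0,"ay":0,"az":0,"gripper":0.45}
    - {"dx":0,"dy":0,"dz":0.11,"ax":0,"ay":0,"az":0,"gripper":0.45}
    - {"dx":0,"dy":0,"dz":0.04,"ax":0,"ay":0,"az":0,"gripper":0.45}
    - {"dx":0,"dy":0,"dz":0,"ax":0,"ay":0,"az":0,"gripper":0.45}
    - {"dx":0,"dy":0,"dz":0,"ax":0,"ay":0,"az":0,"gripper":0.45}

```text
clock: 33.38
eef_pos: [550.1, -190.4, 40.3]
tool_rot: [-3.135, 0.004, -0.0]
force: [-0.6, 0.7, -1.8]
width: 48.2
gripper_force: 62.2
```

step_arm:
  plan:
    - {"dx":0,"dy":0.003,"dz":0.02,"ax":0,"ay":0,"az":0,"gripper":0.45}
    - {"dx":0,"dy":0,"dz":0.012,"ax":0,"ay":0,"az":0,"gripper":0.45}
    - {"dx":0,"dy":0,"dz":0,"ax":0,"ay":0,"az":0,"gripper":0.45}

```text
clock: 33.75
eef_pos: [549.6, -191.3, 29.9]
tool_rot: [-3.134, 0.004, -0.001]
force: [0.0, 0.1, -0.6]
width: 48.3
gripper_force: 62.4
```

step_arm:
  plan:
    - {"dx":0,"dy":0,"dz":0,"ax":0,"ay":0,"az":0,"gripper":0.62}
    - {"dx":0,"dy":0,"dz":0,"ax":0,"ay":0,"az":0,"gripper":0.72}
    - {"dx":0,"dy":0,"dz":0,"ax":0,"ay":0,"az":0,"gripper":0.72}
    - {"dx":0,"dy":0,"dz":0,"ax":0,"ay":0,"az":0,"gripper":0.72}
    - {"dx":0,"dy":0,"dz":-0.05,"ax":0,"ay":0,"az":0,"gripper":0.72}
    - {"dx":0,"dy":0,"dz":-0.12,"ax":0,"ay":0,"az":0,"gripper":0.72}
    - {"dx":0,"dy":0,"dz":-0.12,"ax":0,"ay":0,"az":0,"gripper":0.72}
    - {"dx":0,"dy":0,"dz":-0.12,"ax":0,"ay":0,"az":0,"gripper":0.72}
    - {"dx":-0.08,"dy":0,"dz":-0.1,"ax":0,"ay":0,"az":0,"gripper":0.72}
    - {"dx":-0.12,"dy":0,"dz":0,"ax":0,"ay":0,"az":0,"gripper":0.72}
    - {"dx":-0.12,"dy":0,"dz":0,"ax":0,"ay":0,"az":0,"gripper":0.72}
    - {"dx":-0.08,"dy":0,"dz":0,"ax":0,"ay":0,"az":0,"gripper":0.72}
    - {"dx":0,"dy":0,"dz":0,"ax":0,"ay":0,"az":0,"gripper":0.72}

```text
clock: 35.38
eef_pos: [428.8, -192.3, 184.3]
tool_rot: [-3.133, 0.005, -0.003]
force: [0.6, 0.4, 0.1]
width: 61.6
gripper_force: 0.0
```

Run:
```python
from h import *
c,P=grab("top"); save(c,"end_top.png",1.5); s,_=grab("scene"); save(s,"end_scene.png",1.5)
for n,(x,y),lo,hi in [("cup",(560,-302),84,104),("timer",(549.5,-192),38,60),("shaker",(539.4,289.4),60,110),("red",(628,-7),22,33),("rim",(628,-7),33,45)]:
    m=(np.hypot(P[...,0]-x,P[...,1]-y)<42)&(P[...,2]>lo)&(P[...,2]<hi)
    if n=="red":
        h=cv2.cvtColor(c,cv2.COLOR_RGB2HSV); m=(np.hypot(P[...,0]-x,P[...,1]-y)<30)&(h[...,1]>150)
    Q=P[m]; print(n,len(Q),cv2.minEnclosingCircle(Q[:,:2].astype(np.float32)),Q.mean(0).round(1))
    if n in("red",): print(np.linalg.lstsq(np.c_[Q[:,:2]-Q[:,:2].mean(0),np.ones(len(Q))],Q[:,2],rcond=None)[0])
```

```text
cup 133 ((558.6768188476562, -303.077392578125), 28.620393753051758) [ 560.3 -304.8   91.4]
timer 251 ((549.4946899414062, -191.4266357421875), 22.709693908691406) [ 548.7 -191.    46.5]
shaker 292 ((538.7438354492188, 288.26873779296875), 22.162418365478516) [537.6 285.6  84.8]
red 196 ((629.619140625, -7.013505458831787), 23.988948822021484) [629.9  -7.4  29.5]
[-6.81664581e-03  2.31933973e-02  2.94545887e+01]
rim 129 ((628.6858520507812, -6.146845817565918), 34.988441467285156) [631.   -5.3  36.4]
```

View pics/end_top.png

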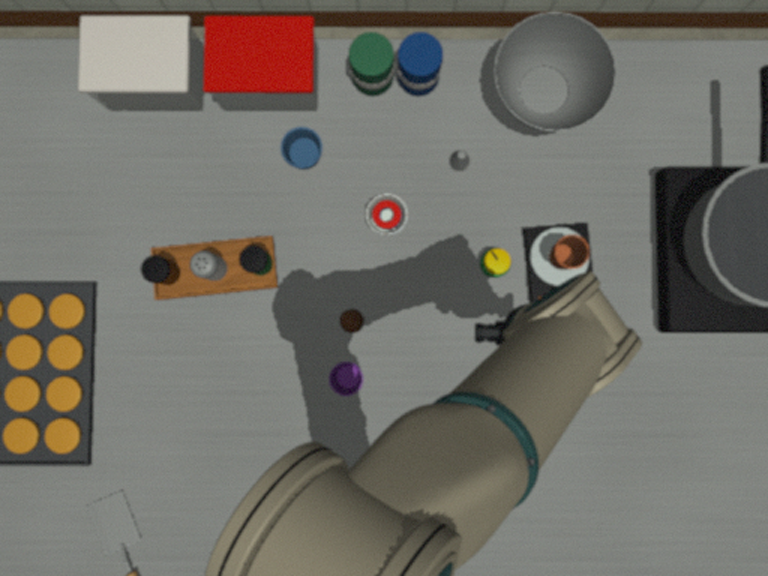

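View pics/end_scene.png

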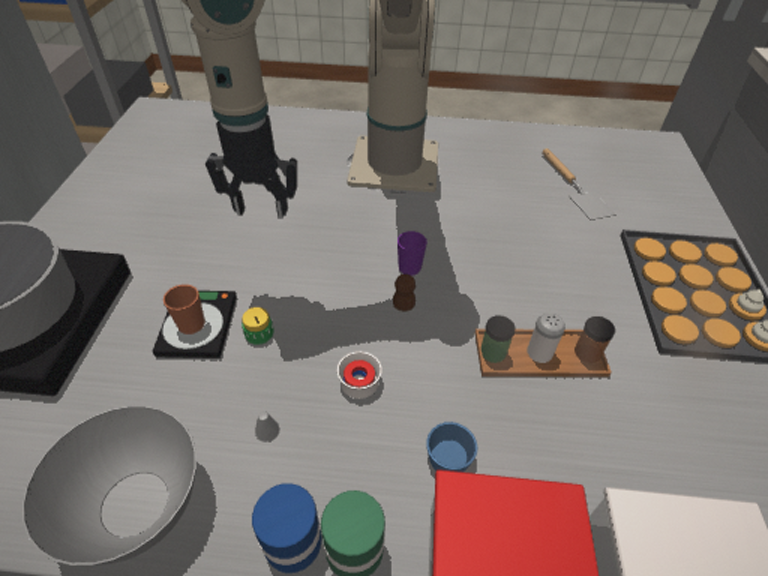

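The end pictures show everything in place. The cup is on the plate (top px (570,252)), the timer left of the scale (496,262) and the shaker between the jars (206,264). Red is over blue, flat in the tube (386,214). The measured centres are within about 2 mm of target, so I'm handing in.

```bash
python3 -c "
from cell import ctrl
print(ctrl.finish_job())"
```

```text
the job is handed in; nothing more can be done
None
```

The job is handed in with no verdict returned: the last images showed cup, shaker, timer and both rings upright, released and within about 3 mm of their targets, after about 35 s of the 115 s allowed.

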